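# Clear the stone chips off the press bed

## Robot

A 6-joint arm with a two-finger parallel gripper is mounted at the origin on the work surface. World frame = base frame: x ahead of the robot, y to its left, z up, the work surface at z = 0. Lengths are in mm, angles in degrees, forces in N, time in s.
With the tool pointing down it reaches from about 300 to 775 mm from the base axis. Payload 14.6 kg.
Tool frame: the origin (TCP) lies between the finger pads; the fingertips stand ahead of it and the grasp point (between the pads) is the TCP (arm.finger_overhang is the z of the fingertips in the tool frame, in mm); z points along the fingers, y is the line along which they close (so a half turn about z gives the same grasp; the last joint's range is limited). The gripper opens to 94 mm and grips with 3 to 60 N. Pads are 16 mm wide; open, the fingers measure 119 mm over their backs; the gripper's body (75 mm by 177 mm) begins 78 mm behind the grasp point.
Start: joints at [67.861, 17.183, 87.147, -0, 75.671, -3.816], TCP at [172.904, 522.105, 224.446] pointing down, gripper open.
Joint ranges: [-173.82, 173.82], [-45.26, 126.66], [13.44, 144.39], [-59.66, 239.66], [0, 175.72], [-146.38, 146.38]. Speed limits (degrees/s): [127.2, 127.2, 147.25, 180, 180, 180].

## Interface

Orientations are given as a 3x3 rotation matrix whose columns are the frame's x, y, z axes.
In Python, from plant import arm gives the robot as it stands.
- The arm moves only by the shell command python3 -m crank 'ROWS' [OPENING] [FORCE]. ROWS is JSON, one flat list of numbers, 4 for each row, row after row: the shift along the tool's x, y, z in mm, then the turn about the tool's z in rad. A call has 1 to 20 rows; each row shifts and turns the commanded pose from where the row before left it, along the tool's axes as they then stand; what a row does not reach is not made up. A row lasts 1/10 s, in which the tool goes at most 50 mm and 8.59 degrees, less where a joint would pass 70% of its speed; a pose out of reach is approached as far as the arm can. A call with a gripper value outside its range is refused whole. OPENING is the closure in counts, from 0 (fully open) to 255 (shut), set as the call begins (- or left out, the last holds). The fingers move at their own pace and stop on an object; FORCE is the grip in N (left out, the last holds). Time passes only in rows, so rows that do not move let the fingers close. It gives the time, the measured TCP pose, the force, the opening and the grip force at its end, in the units of the state.
- arm.get_state(): the state, without advancing time (a new reading comes with each control period).
- arm.grab_frame(name): name is "scene" or "top" or "wrist"; returns a dict with "color" (420x560x3 uint8, blue, green, red), "fx", "fy", "cx", "cy" (pixels), "k1" (the pictures are not rectified: a ray, as slopes to the right and down, at radius r is drawn at 1 + k1 r^2 times it, then the intrinsics apply), "xyz" and "attitude" of the camera in the world. Camera axes: x right, y up, looking along -z (the intrinsics and any distortion apply to the point x, -y, -z); pixel columns grow to the right and rows downward; lengths in mm; the calibration is good to about 2 mm. A picture is of the moment at which its call begins. There is no depth.
- arm.hand_in(): hands the job in; it is judged then, once.
The state is a dict: "time_s": time; "joint_positions": joint angles; "qvel": joint speeds; "joint_torque": joint torques, N m; "tcp_pos": TCP position; "tool_rot": TCP orientation; "contact_force": force on the tool from outside, world axes, zero at the start; "ft_torque": the same for the moment, N m; "gripper_width": opening from 0.0 (shut) to 1.0 (fully open); "grip_force": force on a finger pad.
Only numpy, scipy, OpenCV 4.12 (cv2) and the standard library are available. Lean on these libraries where they do the work, as an engineer would, in place of code of your own. Each camera call takes 0.05 s, during which the arm holds its last target. There are 200 camera calls.

## Task

Clear the loose stone chips off the bed of the proofing press before the next stone goes on it: take from the rack the one squeegee that fits the bed, the widest that goes down between the two side rails, set its rubber edge on the bed between the chips and the roller and, keeping the edge pressed lightly but firmly on the bed, push all five chips along and off the open end into the chip pan. Then hang the squeegee back in the rack in its slot. Do not touch the chips with the fingers, do not bear down hard on the bed, and leave the other two squeegees, the bowl and the ink can where they are.

Things in the scene. Friction and masses are not known exactly. Their poses are not given: they have to be found in the camera images.
- press: proofing press, fixed: steel bed between two grey rails, black roller parked across one end, other end open. Origin: on the table under the bed's middle. x: along the bed to the open end, y: across, z: up. Bed from x = -135 (cross bar) to +135 mm (open edge), 170 mm wide between the rails (y -85 to 85); rails 22 mm wide, tops at z = 85 mm. Chips lie within x = -78 to 137 mm
- bed_rear (a point): point on the bed's centre line at x = -100 mm in the press frame, between the chips and the roller, at z = 66 mm. The rigid bed plate lies on packing: its middle is 0 to 6 mm below z = 66 mm, and it slopes along x, up or down, by up to 16 mm per m (never across): find it by touch and follow it by force. Right pressure on the bed is 5 to 15 N; under 3 N does not count, over 30 N spoils the edge
- bed_end (a point): middle of the open edge of the bed, x = 135 mm in the press frame, z = 66 mm; the real surface lies 2.2 mm higher to 8.2 mm lower (see bed_rear). The 8 mm bed plate juts out over the pan's near edge. Blade on bed: friction 0.4 to 0.8
- roller (a point): middle of the parked roller's axis (x = -183, z = 113 mm in the press frame): radius 28 mm, 212 mm long, in end cheeks 142 mm high, with a push bar behind it up to z = 148 mm; does not move
- pan: open sheet-steel chip pan, 160 x 216 mm, 40 mm high, walls 3 mm, 0.7 kg, loose on the table with its near edge under the open end of the bed, so that what is pushed off the bed falls in. Origin: middle of its underside. x: away from the press (160 mm), y: across (216 mm)
- rack: plywood squeegee rack, fixed, 230 x 238 mm: slotted top, upper face 50 mm above the table, between end boards 64 mm high, 214 mm apart. Three slots 16 mm wide along y at x = -70, 0, +70 mm. A squeegee hangs with its blade through a slot, handle's shoulders on the top, its origin then 16 mm above the table, near the slot's middle. Origin: middle of the underside
- squeegee_120: squeegee 120 mm long (too short, stays in the rack): wooden handle 24 mm thick, 9 mm black rubber blade along its underside. Origin: middle of the blade's lower edge. x: thickness (both sides alike), y: length, z: up to the handle's top. Blade z 0-34 mm, handle's flat sides 34-98 mm, rounded top to 106 mm. 0.2-0.35 kg. Starts hanging upright in any one of the rack's three slots
- squeegee_160: squeegee 160 mm long (fits the bed, 5 mm free at each end): wooden handle 24 mm thick, 9 mm black rubber blade along its underside. Origin: middle of the blade's lower edge. x: thickness (both sides alike), y: length, z: up to the handle's top. Blade z 0-34 mm, handle's flat sides 34-98 mm, rounded top to 106 mm. 0.2-0.35 kg. Starts hanging upright in any one of the rack's three slots
- squeegee_200: squeegee 200 mm long (too long, stays in the rack): wooden handle 24 mm thick, 9 mm black rubber blade along its underside. Origin: middle of the blade's lower edge. x: thickness (both sides alike), y: length, z: up to the handle's top. Blade z 0-34 mm, handle's flat sides 34-98 mm, rounded top to 106 mm. 0.2-0.35 kg. Starts hanging upright in any one of the rack's three slots
- chip0: loose flat flake of buff limestone, about 62 x 27 mm and 10 mm thick, 18 to 48 g, edges about 3 mm thick. Origin: middle of its underside. Starts lying flat on the press bed, turned any way
- chip1: loose flat flake of buff limestone, about 60 x 28 mm and 9 mm thick, 18 to 48 g, edges about 3 mm thick. Origin: middle of its underside. Starts lying flat on the press bed, turned any way
- chip2: loose flat flake of buff limestone, about 62 x 24 mm and 8 mm thick, 18 to 48 g, edges about 3 mm thick. Origin: middle of its underside. Starts lying flat on the press bed, turned any way
- chip3: loose flat flake of buff limestone, about 61 x 26 mm and 11 mm thick, 18 to 48 g, edges about 3 mm thick. Origin: middle of its underside. Starts lying flat on the press bed, turned any way
- chip4: loose flat flake of buff limestone, about 61 x 28 mm and 9 mm thick, 18 to 48 g, edges about 3 mm thick. Origin: middle of its underside. Starts lying flat on the press bed, turned any way
- bowl: steel bowl, 150 mm across, 65 mm high, on the table between robot and press, to the right; bystander. Origin: middle of its underside
- inkcan: ink can, 84 mm across, 75 mm high, on the table beyond the press and rack; bystander. Origin: middle of its underside

How it is judged:
By the outcome, as a careful person would: the job done as asked, in the order asked, and still so for the second after the job is handed in, with the robot touching nothing.
It also fails if it takes over 64 s, if anything falls off the work surface, if the arm or the gripper's body presses on something with over 40 N, if the wrist force passes 120 N, or if a joint passes its speed limit or range.

## Working session

There is one attempt and no reset: what is moved stays moved. The work goes in short steps, Python scripts to look and compute and a shell command to move; the robot and the scene stay as the last step left them, time stands still between calls to the robot, and variables do not carry over. Pictures are saved under pics/ and viewed, at most 10 in all, crops included, and the job is handed in when it is done.

```bash
ls; mkdir -p pics
python3 - <<'E'
from plant import arm
import cv2,numpy as np
s=arm.get_state()
for k,v in s.items(): print(k,np.round(v,3).tolist())
print(arm.finger_overhang)
for n in("scene","top","wrist"):
    f=arm.grab_frame(n); cv2.imwrite(f"pics/{n}0.png",f["color"]); np.save(f"{n}0.npy",f,allow_pickle=True)
    print(n,{k:np.round(v,3).tolist() for k,v in f.items() if k!="color"})
E
```

```text
pics
time_s 0.0
joint_positions [67.861, 17.217, 87.183, 0.002, 75.67, -3.815]
qvel [-0.067, 0.018, 0.112, 0.019, -0.031, 0.04]
joint_torque [0.001, -53.182, -35.274, 0.071, 0.024, -0.0]
tcp_pos [172.803, 521.879, 223.858]
tool_rot [[-0.949, 0.314, -0.0], [0.314, 0.949, -0.001], [0.0, -0.001, -1.0]]
contact_force [0.269, 0.077, -0.043]
ft_torque [0.058, -0.004, -0.028]
grip_force 0.0
gripper_width 0.998
19.0
scene {'fx': 487.762, 'fy': 487.762, 'cx': 283.177, 'cy': 205.736, 'k1': -0.139, 'xyz': [1201.73, -305.819, 1008.9], 'attitude': [[0.425, -0.696, 0.579], [0.905, 0.32, -0.28], [0.009, 0.643, 0.766]]}
top {'fx': 492.478, 'fy': 492.478, 'cx': 284.085, 'cy': 207.481, 'k1': -0.069, 'xyz': [466.018, 20.556, 1129.45], 'attitude': [[-0.02, 0.996, -0.081], [-1.0, -0.021, -0.011], [-0.012, 0.081, 0.997]]}
wrist {'fx': 348.03, 'fy': 348.03, 'cx': 274.548, 'cy': 204.993, 'k1': -0.079, 'xyz': [101.783, 546.495, 384.288], 'attitude': [[0.314, -0.918, -0.243], [0.949, 0.303, 0.081], [-0.001, -0.257, 0.967]]}
```

View pics/top0.png

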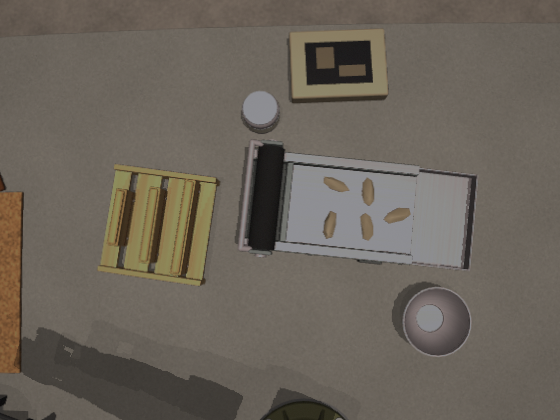

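View pics/scene0.png

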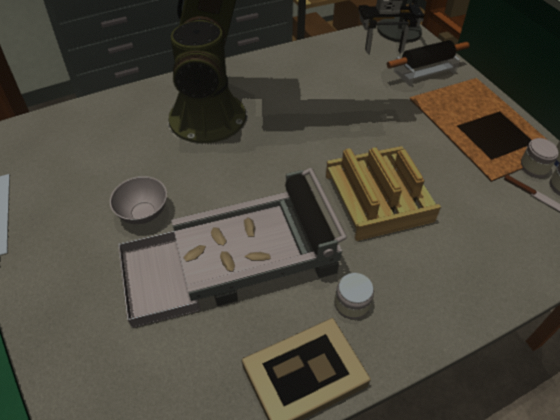

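The top view shows the rack around (160,225), its squeegees left to right being 120, 160 and 200 long at px x = 118, 150 and 182. The press is at about (350,208), roller at the left, and the pan at (440,220) to the right, in the -y direction. The scene view agrees. Next I'll take the wrist camera over the rack.

```bash
cat > h.py <<'E'
from plant import arm
import cv2,numpy as np
def snap(n,tag):
    f=arm.grab_frame(n); cv2.imwrite(f"pics/{tag}.png",f["color"]); np.save(f"{tag}.npy",f,allow_pickle=True); return f
def load(tag): return np.load(f"{tag}.npy",allow_pickle=True).item()
def KD(f): return np.array([[f["fx"],0,f["cx"]],[0,f["fy"],f["cy"]],[0,0,1.]]),np.array([f["k1"],0,0,0,0.])
S=np.diag([1,-1,-1.])
def rays(f,px):
    K,D=KD(f); u=cv2.undistortPoints(np.array(px,float).reshape(-1,1,2),K,D).reshape(-1,2)
    return np.c_[u,np.ones(len(u))]@S@np.array(f["attitude"]).T
def plane(f,px,z):
    d=rays(f,px); c=np.array(f["xyz"]); return c+d*((z-c[2])/d[:,2])[:,None]
def proj(f,P):
    K,D=KD(f); q=(np.array(P,float).reshape(-1,3)-f["xyz"])@np.array(f["attitude"])@S
    return cv2.projectPoints(q,np.zeros(3),np.zeros(3),K,D)[0].reshape(-1,2)
def tri(f,p,g,q):
    a,b=rays(f,p),rays(g,q); out=[]
    for u,v in zip(a,b):
        A=np.c_[u,-v]; t=np.linalg.lstsq(A,np.array(g["xyz"])-f["xyz"],rcond=None)[0]
        P=f["xyz"]+t[0]*u; Q=g["xyz"]+t[1]*v; out.append(np.r_[(P+Q)/2,np.linalg.norm(P-Q)])
    return np.array(out)
E
python3 -m crank '[-40,-28,0,0,-40,-28,0,0,-40,-28,0,0,-40,-28,0,0,-40,-28,0,0,-30,-28,0,0,0,0,0,-0.1,0,0,0,-0.09,0,0,0,0,0,0,0,0]' 119 60
python3 -c "
from h import *
f=snap('wrist','w1');print(f['xyz'],f['attitude'])"
```

```text
time_s: 1.15
tcp_pos: [338.3, 290.4, 224.4]
tool_rot: [[-0.991, 0.132, -0.0], [0.132, 0.991, -0.0], [0.0, -0.0, -1.0]]
contact_force: [-0.1, 0.2, 0.0]
gripper_width: 0.531
grip_force: 0.0
[264.11927954 301.22007669 384.6976593 ] [[ 1.31344136e-01 -9.58148035e-01 -2.54364032e-01]
 [ 9.91336817e-01  1.26994164e-01  3.35230898e-02]
 [ 1.82665074e-04 -2.56563491e-01  9.66527362e-01]]
```

View pics/w1.png

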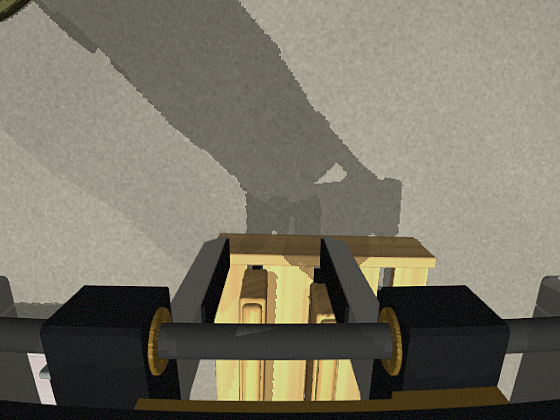

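The gripper fills the lower half of the frame, and the rack is only partly visible at (330,330). I'll go higher and take two views covering rack and press.

```bash
python3 -m crank '[-15,-20,-41,0,-15,-20,-41,0,-15,-20,-41,0,-15,-20,-41,0,-15,-20,-41,0,0,0,-11,0,0,0,0,0,0,0,0,0]'
python3 -c "
from h import *
f=snap('wrist','w2')"
python3 -m crank '[-6,-40,0,0,-6,-40,0,0,-6,-40,0,0,-6,-40,0,0,-2,-38,0,0,0,0,0,0,0,0,0,0]'
python3 -c "
from h import *
f=snap('wrist','w3')
cv2.imwrite('pics/v1.png',np.vstack([cv2.resize(load(t)['color'][:240],(700,300)) for t in ('w2','w3')]))"
```

```text
time_s: 2.0
tcp_pos: [399.6, 182.0, 439.0]
tool_rot: [[-0.992, 0.13, -0.002], [0.13, 0.992, -0.001], [0.002, -0.001, -1.0]]
contact_force: [0.1, 1.0, -0.0]
gripper_width: 0.533
grip_force: 0.0
time_s: 2.75
tcp_pos: [399.9, -18.1, 439.4]
tool_rot: [[-0.991, 0.131, -0.002], [0.131, 0.991, 0.0], [0.002, 0.0, -1.0]]
contact_force: [0.0, -0.3, 0.2]
gripper_width: 0.534
grip_force: 0.0
```

View pics/v1.png

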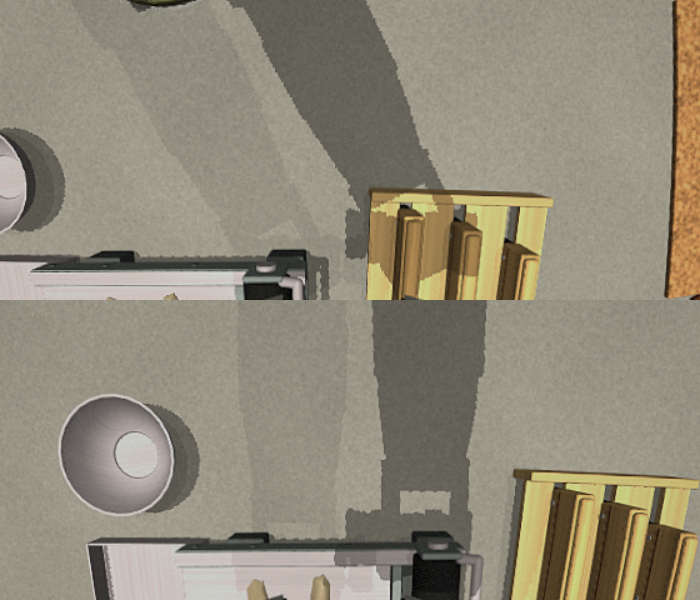

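The near edges of the rack and press are at the bottom of both views, so I'll move further out in +x.

```bash
python3 -m crank '[-42,5,0,0,-42,5,0,0,-42,6,0,0,-42,6,0,0,0,0,0,0,0,0,0,0]'
python3 -c "
from h import *
f=snap('wrist','w4')"
python3 -m crank '[6,40,0,0,6,40,0,0,6,40,0,0,6,40,0,0,0,0,0,0,0,0,0,0]'
python3 -c "
from h import *
f=snap('wrist','w5')
cv2.imwrite('pics/v2.png',np.vstack([cv2.resize(load(t)['color'][:240],(700,300)) for t in ('w4','w5')]))"
```

```text
time_s: 3.4
tcp_pos: [570.0, -16.5, 438.7]
tool_rot: [[-0.992, 0.127, -0.003], [0.127, 0.992, 0.0], [0.003, -0.0, -1.0]]
contact_force: [0.6, 0.1, -0.4]
gripper_width: 0.533
grip_force: 0.0
time_s: 4.05
tcp_pos: [565.2, 144.3, 441.6]
tool_rot: [[-0.992, 0.127, 0.002], [0.127, 0.992, 0.0], [-0.002, 0.0, -1.0]]
contact_force: [0.7, -1.0, 0.5]
gripper_width: 0.531
grip_force: 0.0
```

View pics/v2.png

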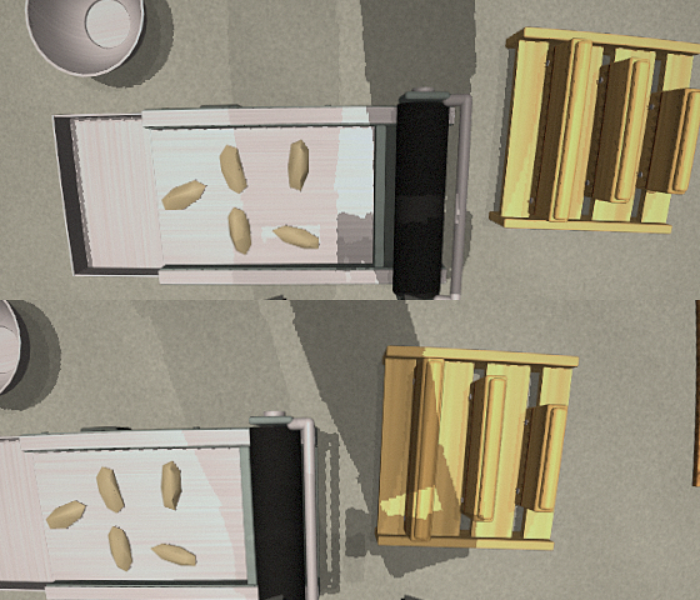

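The two wrist views cover everything. In w5, squeegee_160 runs from about (494,377) to (482,518) in montage pixels and the bed's rails at y≈435 and 590. In w4 the bed spans (150,115)-(380,275). I'll zoom in on the squeegee.

```bash
python3 -c "
from h import *
a=load('w4')['color'][35:185,465:565]; b=load('w5')['color'][50:200,355:455]
cv2.imwrite('pics/v3.png',np.hstack([cv2.resize(a,None,fx=4,fy=4,interpolation=2),cv2.resize(b,None,fx=4,fy=4,interpolation=2)]));print(a.shape,b.shape)"
```

```text
(150, 95, 3) (150, 100, 3)
```

View pics/v3.png

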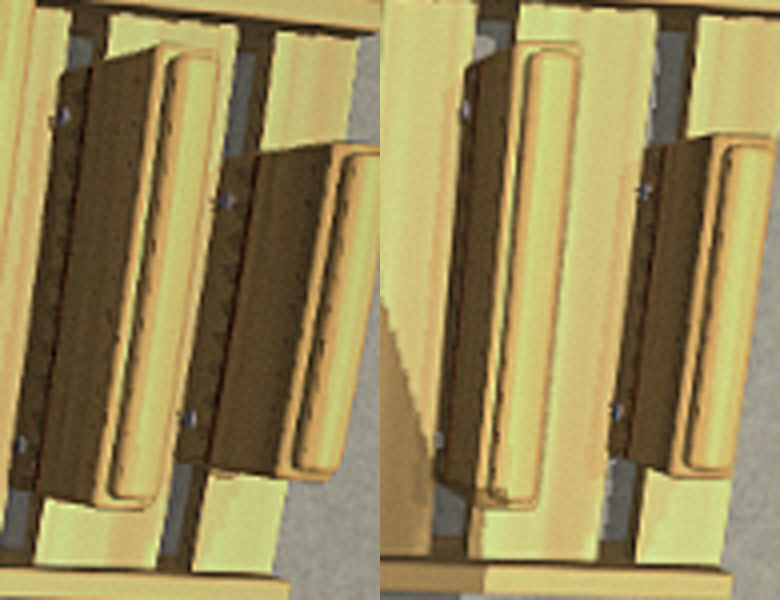

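The crop shows squeegee_160's top-face corners: left crop (158,44), (217,52), (95,503), (150,508); right crop (135,43), (202,43), (98,503), (156,508), relative to its own crop. Next, a zoom on the press.

```bash
python3 -c "
from h import *
f,g=load('w4'),load('w5')
A=np.array([[158,44],[217,52],[95,503],[150,508]])/4+[465,35]-.375
B=np.array([[135,43],[202,43],[98,503],[156,508]])/4+[355,50]-.375
print(np.round(tri(f,A,g,B),1))
a=f['color'][80:235,30:375]; b=g['color'][98:238,0:270]
a=cv2.resize(a,None,fx=2,fy=2,interpolation=2);b=cv2.resize(b,None,fx=2,fy=2,interpolation=2)
o=np.zeros((590,690,3),np.uint8);o[:310,:a.shape[1]]=a;o[310:,:b.shape[1]]=b
cv2.imwrite('pics/v4.png',o)"
```

```text
[[4.411e+02 3.139e+02 1.159e+02 1.000e+00]
 [4.441e+02 3.375e+02 1.133e+02 8.000e-01]
 [5.960e+02 2.929e+02 1.127e+02 1.000e-01]
 [6.000e+02 3.134e+02 1.139e+02 1.000e-01]]
```

View pics/v4.png

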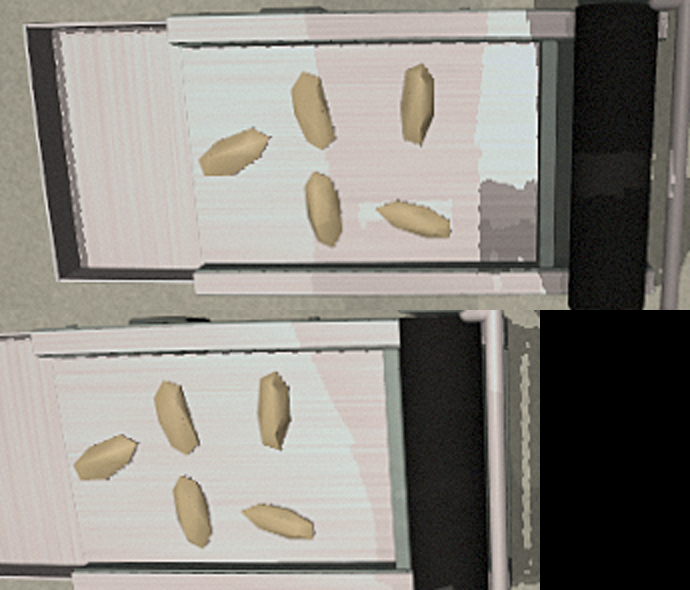

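The zoom shows the robot-side rail's band at y≈13-42 and the far rail's at y≈267-293 in w4, with rail ends at x≈168 and 195. The chips are well clear of the rails and crossbar. I'll read the edge profiles numerically.

```bash
python3 -c "
from h import *
for t,xs,r in (('w4',(130,250),((80,112),(205,235))),('w5',(60,150),((98,130),(218,240)))):
  c=load(t)['color'].astype(int)
  for x in xs:
    for a,b in r: print(t,x,a,[tuple(v) for v in c[a:b,x-6:x+7].mean(1).astype(int)[:, [0,2]].tolist()])
"
```

```text
w4 130 80 [(142, 161), (139, 159), (140, 158), (137, 156), (136, 156), (142, 163), (102, 117), (90, 91), (190, 189), (205, 209), (192, 204), (194, 203), (199, 201), (195, 202), (190, 204), (191, 202), (199, 203), (192, 203), (195, 204), (205, 208), (197, 204), (83, 83), (68, 68), (95, 100), (192, 199), (207, 208), (205, 204), (202, 202), (201, 202), (203, 204), (198, 203), (196, 204)]
w4 130 205 [(191, 204), (188, 203), (191, 204), (192, 204), (193, 206), (199, 210), (173, 184), (127, 135), (118, 124), (90, 93), (105, 106), (129, 139), (166, 174), (166, 179), (158, 172), (192, 201), (188, 202), (175, 193), (179, 194), (177, 193), (179, 194), (184, 198), (130, 142), (136, 156), (143, 164), (145, 164), (141, 160), (139, 158), (141, 160), (142, 161)]
w4 250 80 [(129, 146), (129, 148), (130, 148), (128, 147), (126, 140), (125, 127), (163, 177), (189, 206), (183, 199), (184, 199), (183, 199), (184, 201), (185, 201), (184, 200), (181, 196), (179, 196), (184, 201), (194, 210), (146, 158), (117, 119), (55, 53), (112, 120), (185, 201), (195, 209), (192, 206), (189, 205), (189, 206), (191, 205
[... 1028 characters left out ...]
206), (189, 206), (196, 210), (176, 186)]
w5 150 98 [(132, 150), (134, 152), (137, 157), (133, 152), (100, 113), (95, 95), (192, 198), (202, 213), (197, 209), (199, 206), (196, 208), (201, 207), (198, 207), (197, 207), (196, 208), (196, 207), (204, 209), (207, 212), (183, 194), (107, 106), (68, 77), (197, 209), (209, 213), (208, 209), (203, 208), (203, 207), (208, 207), (209, 208), (207, 207), (207, 208), (206, 208), (202, 207)]
w5 150 218 [(196, 208), (197, 209), (197, 208), (201, 210), (211, 216), (182, 192), (92, 98), (43, 42), (48, 48), (42, 42), (134, 135), (100, 106), (198, 204), (202, 213), (198, 209), (195, 209), (198, 210), (196, 209), (194, 208), (190, 209), (196, 211), (209, 220)]
```

```bash
python3 -c "
from h import *
for t,P in (('w4',[(130,87.6),(130,100.9),(130,103.7),(130,211.5),(130,216.2),(130,226.8),(250,85.8),(250,98.5),(250,101.6),(250,210.2),(250,213.6),(250,215.7),(250,226.8)]),('w5',[(60,107),(60,118.7),(60,120.8),(60,223.6),(60,227.2),(60,229.5),(150,103.5),(150,116.6),(150,118.6),(150,223.8),(150,228),(150,229.5)])):
  f=load(t)
  print(t,np.round(f['xyz'],1))
  for p in P: print(p,np.round(plane(f,[p],85)[0,:2],1),np.round(plane(f,[p],65)[0,:2],1))
"
```

```text
w4 [496.2  -6.1 599.3]
(130, 87.6) [ 431.1 -206.7] [ 428.6 -214.5]
(130, 100.9) [ 449.4 -210.6] [ 447.5 -218.5]
(130, 103.7) [ 453.2 -211.4] [ 451.5 -219.4]
(130, 211.5) [ 612.  -247.6] [ 616.5 -257. ]
(130, 216.2) [ 619.5 -249.4] [ 624.2 -258.9]
(130, 226.8) [ 636.5 -253.5] [ 642.  -263.2]
(250, 85.8) [452.8 -35.4] [451.1 -36.5]
(250, 98.5) [470.1 -37.9] [469.1 -39.1]
(250, 101.6) [474.4 -38.5] [473.5 -39.7]
(250, 210.2) [633.6 -61.5] [638.9 -63.6]
(250, 213.6) [638.9 -62.2] [644.5 -64.4]
(250, 215.7) [642.3 -62.7] [647.9 -64.9]
(250, 226.8) [660.1 -65.3] [666.4 -67.6]
w5 [490.7 154.8 601.8]
(60, 107) [ 438.2 -158.9] [ 436.1 -171. ]
(60, 118.7) [ 454.8 -163.3] [ 453.4 -175.6]
(60, 120.8) [ 457.8 -164.1] [ 456.5 -176.4]
(60, 223.6) [ 614.7 -209.2] [ 619.5 -223.3]
(60, 227.2) [ 620.6 -211. ] [ 625.6 -225.2]
(60, 229.5) [ 624.4 -212.2] [ 629.6 -226.4]
(150, 103.5) [453.9 -22. ] [452.5 -28.9]
(150, 116.6) [472.2 -25.8] [471.4 -32.8]
(150, 118.6) [475.  -26.4] [474.4 -33.4]
(150, 223.8) [633.3 -61. ] [638.8 -69.3]
(150, 228) [640.2 -62.5] [645.9 -70.9]
(150, 229.5) [642.6 -63.1] [648.5 -71.5]
```

```bash
python3 -c "
from h import *
f=load('w4');g=load('w5')
P=plane(f,[(121.5,102.5),(128.5,212.5),(299,102),(299,211)],64)[:,:2]
Q=plane(g,[(26,119),(41,224),(192.5,117),(199,224)],64)[:,:2]
u=np.array([-.121,-.9927]);v=np.array([.9927,-.121])
for R in(P,Q):
  print(np.round(R,1),R@u,R@v)
  print('origin u from edge',(R[:2]@u).mean()-135,'bar',(R[2:]@u).mean()+135)
print('centre v',np.array([543,-160])@v)
c=f['color'];m=cv2.inRange(cv2.cvtColor(c,cv2.COLOR_BGR2HSV),(10,70,60),(25,255,255));m[:,320:]=0;m[235:]=0;m[:90]=0
for k in cv2.findContours(m,0,2)[0]:
  if cv2.contourArea(k)>60:
    W=plane(f,k.reshape(-1,2),66)[:,:2]; print('chip u %.0f..%.0f v %.0f..%.0f'%((W@u).min(),(W@u).max(),(W@v).min(),(W@v).max()))
"
```

```text
[[ 447.8 -232.5]
 [ 618.  -260.4]
 [ 483.3   32.4]
 [ 650.4   13.8]] [176.58024791 183.68668524 -90.59236644 -92.36330666] [472.65172186 645.04247819 475.84315656 643.99925664]
origin u from edge 45.133466574011976 bar 43.52216345025647
[[ 444.8 -233.2]
 [ 616.2 -258.5]
 [ 481.1   31.4]
 [ 649.6   10.8]] [177.65891836 182.05458261 -89.37781692 -89.27951695] [469.74711522 643.02181582 473.7567859  643.52391774]
origin u from edge 44.856750486802184 bar 45.671333065977066
centre v 558.3961
chip u -21..33 v 594..622
chip u 64..89 v 570..628
chip u 117..171 v 537..571
chip u 66..95 v 494..550
chip u -11..12 v 490..548
```

```bash
python3 -m crank '[13,33,30,0.014,13,33,30,0,13,33,30,0,13,33,30,0,14,30,30,0,0,0,48,0,0,0,48,0,0,0,0,0,0,0,0,0]' 119 60
python3 -c "
from h import *
s=arm.get_state();p=s['tcp_pos'];R=s['tool_rot'];print(p,R)
print(np.array(R).T@(np.array([520.3,314.4,76])-p))"
```

```text
time_s: 5.0
tcp_pos: [524.4, 312.5, 196.4]
tool_rot: [[-0.989, 0.145, 0.001], [0.145, 0.989, 0.0], [-0.001, 0.001, -1.0]]
contact_force: [1.3, -0.1, 1.5]
gripper_width: 0.534
grip_force: 0.0
[524.41401803 312.49130048 196.37317474] [[-9.89497023e-01  1.44550169e-01  9.43015289e-04]
 [ 1.44550598e-01  9.89497328e-01  4.04094683e-04]
 [-8.74699154e-04  5.36163910e-04 -9.99999474e-01]]
[  4.45200257   1.22943132 120.3700031 ]
```

```bash
python3 -m crank '[4,1,40,0,0,0,30,0,0,0,25,0,0,0,15,0,0,0,10,0,0,0,0,0,0,0,0,0]' 119 60
python3 -m crank '[0,0,0,0,0,0,0,0,0,0,0,0,0,0,0,0,0,0,0,0,0,0,0,0,0,0,0,0]' 255 60
```

```text
time_s: 5.7
tcp_pos: [520.7, 315.1, 76.0]
tool_rot: [[-0.99, 0.144, 0.002], [0.144, 0.99, 0.001], [-0.002, 0.001, -1.0]]
contact_force: [0.0, 0.9, 0.1]
gripper_width: 0.534
grip_force: 0.0
time_s: 6.4
tcp_pos: [520.0, 314.8, 74.8]
tool_rot: [[-0.99, 0.143, 0.0], [0.143, 0.99, 0.0], [-0.0, 0.0, -1.0]]
contact_force: [-1.4, -1.2, 5.4]
gripper_width: 0.251
grip_force: 60.0
```

```bash
python3 -m crank '[0,0,-10,0,0,0,-25,0,0,0,-40,0,0,0,-45,0,0,0,-40,0,0,0,0,0,0,0,0,0,0,0,0,0]'
python3 -c "
from h import *
s=arm.get_state();p=s['tcp_pos'];R=s['tool_rot'];print(p,s['contact_force'],s['gripper_width'])
print(np.array(R).T@(np.array([561,-12.8,0])-p))"
```

```text
time_s: 7.2
tcp_pos: [519.4, 314.5, 232.6]
tool_rot: [[-0.99, 0.143, -0.003], [0.143, 0.99, -0.001], [0.002, -0.002, -1.0]]
contact_force: [-0.1, 0.8, -2.7]
gripper_width: 0.254
grip_force: 60.0
[519.38119943 314.53018816 232.58259461] [-0.13414619  0.82499867 -2.73148388] 0.2538296910651508
[ -88.66570881 -317.57275191  232.93299312]
```

```bash
python3 -m crank '[-11,-40,0,0,-11,-40,0,0,-11,-40,0,0,-11,-40,0,0,-11,-40,0,0,-11,-40,0,0,-11,-40,0,0,-11,-38,0,-0.019,0,0,25,0,0,0,25,0,0,0,15,0,0,0,0,0,0,0,0,0]'
python3 -c "
from h import *
f=snap('wrist','w6');t=snap('top','t6');k=snap('scene','s6')
s=arm.get_state();print(s['tcp_pos'],s['contact_force'])
o=np.zeros((600,800,3),np.uint8)
a=cv2.resize(f['color'],(400,300));o[:300,:400]=a
b=cv2.resize(t['color'][120:290,230:430],None,fx=2,fy=2,interpolation=2)[:300];o[:b.shape[0],400:]=b
c=cv2.resize(k['color'][180:330,120:380],None,fx=2,fy=2,interpolation=2)[:300];o[300:,:520]=c
cv2.imwrite('pics/v5.png',o)"
```

```text
time_s: 8.5
tcp_pos: [561.3, -12.5, 169.0]
tool_rot: [[-0.992, 0.124, -0.001], [0.124, 0.992, 0.0], [0.001, -0.0, -1.0]]
contact_force: [-0.1, -0.6, -2.2]
gripper_width: 0.257
grip_force: 60.0
[561.76089804 -12.45704943 170.20774012] [ 0.0679089  -0.15124951 -2.93599264]
```

View pics/v5.png

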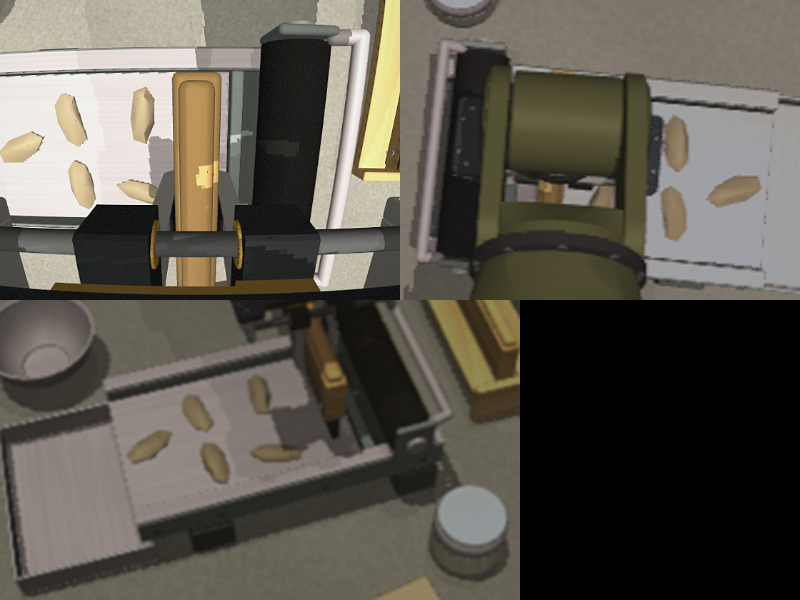

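The squeegee hangs between roller and chips, its near end at (197,72) in the wrist panel. I'll check its end against the rail numerically.

```bash
python3 -c "
from h import *
f=load('w6');c=f['color'].astype(int);print(f['xyz'])
print('squeegee end rows col276',[(r,*c[r,270:283].mean(0).astype(int)[[0,2]]) for r in range(92,112)])
print('rail col 120',[(r,*c[r,114:127].mean(0).astype(int)[[0,2]]) for r in range(65,106)])
v=np.array([.9925,-.122]);u=np.array([-.122,-.9925])
for p in [(276,r) for r in (98,99,100,101,102)]: print(p,plane(f,[p],208)[0,:2]@v, 'u',plane(f,[p],208)[0,:2]@u)
for r in (90,92,94,96,98,100): 
  print(r,'z85 v',plane(f,[(120,r)],85)[0,:2]@v,'z64 v',plane(f,[(120,r)],64)[0,:2]@v)
print('tcp v',np.array([561.5,-12.5])@v,'ctr',np.array([543,-160])@v)
"
```

```text
[487.19339674  -2.20918009 329.4500647 ]
squeegee end rows col276 [(92, np.int64(182), np.int64(194)), (93, np.int64(182), np.int64(195)), (94, np.int64(158), np.int64(174)), (95, np.int64(122), np.int64(127)), (96, np.int64(123), np.int64(122)), (97, np.int64(118), np.int64(118)), (98, np.int64(74), np.int64(73)), (99, np.int64(48), np.int64(40)), (100, np.int64(60), np.int64(95)), (101, np.int64(60), np.int64(124)), (102, np.int64(72), np.int64(151)), (103, np.int64(77), np.int64(162)), (104, np.int64(78), np.int64(164)), (105, np.int64(79), np.int64(167)), (106, np.int64(81), np.int64(172)), (107, np.int64(84), np.int64(176)), (108, np.int64(86), np.int64(180)), (109, np.int64(88), np.int64(185)), (110, np.int64(88), np.int64(185)), (111, np.int64(91), np.int64(193))]
rail col 120 [(65, np.int64(171), np.int64(194)), (66, np.int64(173), np.int64(197)), (67, np.int64(157), np.int64(179)), (68, np.int64(117), np.int64(120)), (69, np.int64(142), np.int64(141)), (70, np.int64(170), np.int64(182)), (71, np.int64(219), np.int64(233)), (72, np.int64(219), np.int64(233)), (73, np.int64(21
[... 1060 characters left out ...]
 (103, np.int64(198), np.int64(210)), (104, np.int64(203), np.int64(216)), (105, np.int64(234), np.int64(244))]
(276, 98) 478.67529845776795 u -57.77609987060297
(276, 99) 479.0018553807114 u -57.77576677178531
(276, 100) 479.328738501175 u -57.775434032238415
(276, 101) 479.6559497712558 u -57.77510164997811
(276, 102) 479.98349114619003 u -57.7747696230368
90 z85 v 466.7820281348697 z64 v 465.31929299324077
92 z85 v 468.1074131878728 z64 v 466.75853805338846
94 z85 v 469.43530285071364 z64 v 468.2005028871812
96 z85 v 470.765730991547 z64 v 469.64522427228906
98 z85 v 472.09873154866426 z64 v 471.09273906254424
100 z85 v 473.4343385367741 z64 v 472.543084194761
tcp v 558.81375 ctr 558.4475
```

The squeegee's end is at v≈479.2 and the rail wall at ≈474, so it is centred to about 1 mm. I'll go down and feel for the bed.

```bash
python3 -m crank '[0,0,15,0,0,0,12,0,0,0,8,0,0,0,3,0,0,0,0,0,0,0,0,0]'
python3 -m crank '[0,0,1,0,0,0,1,0,0,0,1,0,0,0,0,0]'
python3 -m crank '[0,0,1,0,0,0,1,0,0,0,0,0]'
```

```text
time_s: 9.25
tcp_pos: [561.7, -12.5, 131.9]
tool_rot: [[-0.992, 0.124, 0.001], [0.124, 0.992, -0.0], [-0.001, 0.0, -1.0]]
contact_force: [0.0, -0.1, -2.6]
gripper_width: 0.256
grip_force: 60.0
time_s: 9.65
tcp_pos: [561.4, -12.5, 128.3]
tool_rot: [[-0.992, 0.124, -0.0], [0.124, 0.992, 0.0], [0.0, -0.0, -1.0]]
contact_force: [0.7, 0.0, -3.0]
gripper_width: 0.251
grip_force: 60.0
time_s: 9.95
tcp_pos: [561.4, -12.5, 126.3]
tool_rot: [[-0.992, 0.124, -0.0], [0.124, 0.992, 0.0], [0.0, -0.0, -1.0]]
contact_force: [-0.3, 0.5, -3.0]
gripper_width: 0.254
grip_force: 60.0
```

```bash
python3 -m crank '[0,0,1,0,0,0,0,0]'
python3 -m crank '[0,0,1,0,0,0,0,0]'
python3 -m crank '[0,0,1,0,0,0,0,0]'
```

```text
time_s: 10.15
tcp_pos: [561.4, -12.5, 125.3]
tool_rot: [[-0.992, 0.124, -0.0], [0.124, 0.992, -0.0], [0.0, -0.0, -1.0]]
contact_force: [-0.8, 0.6, -3.1]
gripper_width: 0.25
grip_force: 60.0
time_s: 10.35
tcp_pos: [561.4, -12.5, 124.3]
tool_rot: [[-0.992, 0.124, -0.0], [0.124, 0.992, -0.0], [0.0, -0.0, -1.0]]
contact_force: [0.6, 0.8, -3.2]
gripper_width: 0.255
grip_force: 60.0
time_s: 10.55
tcp_pos: [561.4, -12.5, 123.3]
tool_rot: [[-0.992, 0.124, -0.0], [0.124, 0.992, 0.0], [0.0, -0.0, -1.0]]
contact_force: [0.4, -0.1, -2.2]
gripper_width: 0.251
grip_force: 60.0
```

```bash
python3 -m crank '[0,0,0.5,0,0,0,0,0]'|grep -E 'tcp|cont'
python3 -m crank '[0,0,0.5,0,0,0,0,0]'|grep -E 'tcp|cont'
python3 -m crank '[0,0,0.5,0,0,0,0,0]'|grep -E 'tcp|cont'
```

```text
tcp_pos: [561.5, -12.5, 122.9]
contact_force: [0.2, -0.1, -2.7]
tcp_pos: [561.4, -12.5, 122.4]
contact_force: [-0.4, 0.6, -2.3]
tcp_pos: [561.5, -12.5, 122.3]
contact_force: [-1.9, -0.2, 2.1]
```

```bash
python3 -m crank '[0,0,0.4,0,0,0,0,0]'|grep -E 'tcp|cont'
python3 -m crank '[0,0,0,0]'|grep -E 'tcp|cont'
```

```text
tcp_pos: [561.6, -12.5, 122.2]
contact_force: [-4.3, 0.7, 8.0]
tcp_pos: [561.6, -12.5, 122.2]
contact_force: [-3.6, 1.3, 7.2]
```

```bash
python3 -m crank '[0,-3,0,0,0,-3,0,0,0,-4,0,0]'|grep -E 'tcp|cont'
python3 -m crank '[0,-5,0,0,0,-5,0,0]'|grep -E 'tcp|cont'
```

```text
tcp_pos: [560.7, -22.0, 122.3]
contact_force: [-0.3, 3.5, 6.1]
tcp_pos: [559.5, -32.1, 122.4]
contact_force: [0.5, 4.4, 6.8]
```

```bash
python3 -m crank '[0,-7,0,0,0,-8,0,0]'|grep -E 'tcp|cont'
python3 -m crank '[0,-7,0,0,0,-8,0,0]'|grep -E 'tcp|cont'
```

```text
tcp_pos: [557.7, -46.9, 122.5]
contact_force: [0.5, 4.7, 7.0]
tcp_pos: [555.9, -61.8, 122.6]
contact_force: [0.6, 4.9, 7.4]
```

```bash
python3 -m crank '[0,-8,0,0,0,-8,0,0,0,-8,0,0]'|grep -E 'tcp|cont'
python3 -m crank '[0,-8,0,0,0,-8,0,0,0,-8,0,0]'|grep -E 'tcp|cont'
```

```text
tcp_pos: [553.0, -85.7, 122.7]
contact_force: [0.3, 6.5, 9.8]
tcp_pos: [550.1, -109.5, 122.9]
contact_force: [0.5, 5.8, 11.4]
```

```bash
python3 -m crank '[0,-6,-0.25,0,0,-8,-0.05,0,0,-8,-0.05,0]'|grep -E 'tcp|cont'
python3 -m crank '[0,-8,-0.05,0,0,-8,-0.05,0]'|grep -E 'tcp|cont'
```

```text
tcp_pos: [547.3, -131.3, 123.1]
contact_force: [0.3, 5.1, 9.1]
tcp_pos: [545.3, -147.2, 123.1]
contact_force: [0.8, 5.3, 8.9]
```

```bash
python3 -m crank '[0,-8,-0.15,0,0,-8,-0.06,0,0,-8,-0.06,0]'|grep -E 'tcp|cont'
python3 -m crank '[0,-8,-0.06,0,0,-8,-0.06,0,0,-8,-0.06,0]'|grep -E 'tcp|cont'
```

```text
tcp_pos: [542.2, -171.1, 123.3]
contact_force: [0.3, 5.0, 8.5]
tcp_pos: [539.2, -195.0, 123.5]
contact_force: [0.4, 5.2, 7.5]
```

```bash
python3 -m crank '[0,-8,-0.06,0,0,-8,-0.06,0,0,-8,-0.06,0]'|grep -E 'tcp|cont'
python3 -m crank '[0,-8,-0.06,0,0,-8,-0.06,0]'|grep -E 'tcp|cont'
```

```text
tcp_pos: [536.2, -218.8, 123.6]
contact_force: [0.8, 4.4, 8.3]
tcp_pos: [534.2, -234.7, 123.8]
contact_force: [0.7, 3.6, 8.0]
```

```bash
python3 -m crank '[0,-6,-0.05,0,0,-4,-0.03,0]'|grep -E 'tcp|cont'
python3 -m crank '[0,-4,-0.03,0,0,-4,-0.03,0]'|grep -E 'tcp|cont'
python3 -m crank '[0,-4,-0.03,0,0,-4,-0.03,0]'|grep -E 'tcp|cont'
```

```text
tcp_pos: [532.9, -244.8, 123.8]
contact_force: [0.4, 5.3, 8.6]
tcp_pos: [531.8, -252.7, 123.5]
contact_force: [-0.6, 0.7, -1.6]
tcp_pos: [530.2, -260.8, 122.6]
contact_force: [0.2, -0.1, -3.7]
```

```bash
python3 -m crank '[0,-4,0,0,0,-4,0,0,0,0,-12,0,0,0,-15,0,0,0,-20,0,0,0,-20,0]'|grep -E 'tcp|cont'
python3 -m crank '[0,0,-30,0,0,30,-20,0,0,40,0,0,0,40,0,0,0,0,0,0,0,0,0,0]'|grep -E 'tcp|cont'
python3 -c "
from h import *
f=snap('wrist','w7');k=snap('scene','s7')
o=np.zeros((600,800,3),np.uint8)
o[:300,:400]=cv2.resize(f['color'],(400,300))
c=cv2.resize(k['color'][180:330,100:400],None,fx=2,fy=2,interpolation=2)[:300];o[300:,:600]=c
cv2.imwrite('pics/v6.png',o)"
```

```text
tcp_pos: [529.5, -268.4, 192.2]
contact_force: [-0.1, 1.0, -1.5]
tcp_pos: [543.3, -158.7, 241.4]
contact_force: [-0.9, 0.1, -2.5]
```

View pics/v6.png

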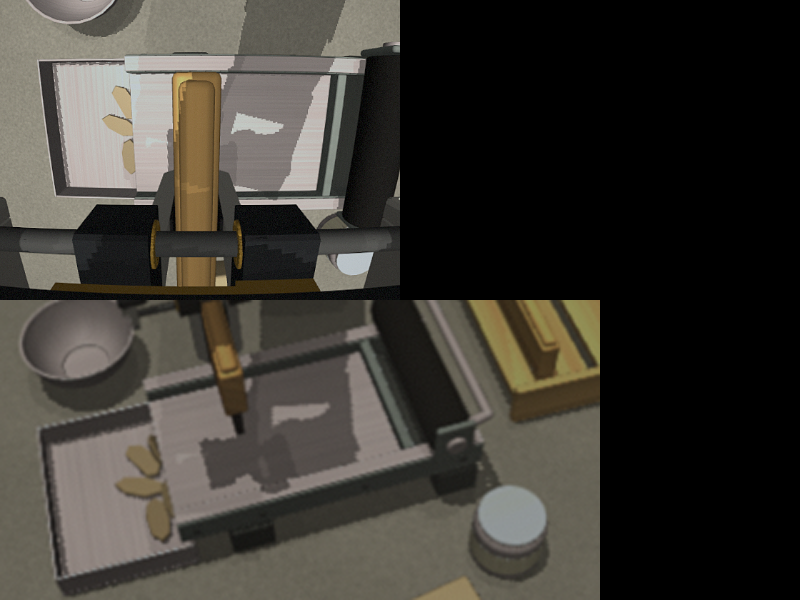

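The wrist view shows the bed clear, with the chips in the pan at about (120,120). The scene view shows them in the pan at (145,490). Now back to the rack.

```bash
python3 -m crank '[0,0,0,0.019,11,42,0,0,11,42,0,0,11,42,0,0,11,42,0,0,11,42,0,0,11,42,0,0,11,42,0,0,11,42,0,0,4,42,0,0,0,42,0,0,0,44,0,0,0,0,0,0,0,0,0,0]'|grep -E 'tcp|rot|cont'
python3 -c "
from h import *
s=arm.get_state();p=s['tcp_pos'];R=np.array(s['tool_rot']);print(p,R[0])
print(R.T@(np.array([520.1,314.8,76])-p),s['time_s'])"
```

```text
tcp_pos: [518.7, 312.9, 239.4]
tool_rot: [[-0.99, 0.144, -0.001], [0.144, 0.99, -0.001], [0.001, -0.001, -1.0]]
contact_force: [-0.4, 0.4, -2.4]
[518.6803043  312.89187874 239.35361145] [-9.89635413e-01  1.43600320e-01 -8.35299235e-04]
[ -1.2505033    2.21866061 163.35107169] 17.85
```

```bash
python3 -m crank '[-1,2,25,0,0,0,30,0,0,0,30,0,0,0,15,0,0,0,0,0,0,0,0,0,0,0,0,0]'|grep -E 'tcp|rot|cont'
python3 -c "
from h import *
s=arm.get_state();p=s['tcp_pos'];R=np.array(s['tool_rot'])
print(p,R.T@(np.array([520.1,314.8,76])-p))"
```

```text
tcp_pos: [520.5, 314.9, 141.8]
tool_rot: [[-0.99, 0.144, 0.002], [0.144, 0.99, 0.001], [-0.002, 0.002, -1.0]]
contact_force: [0.2, -0.2, -2.0]
[520.51772668 314.91761787 141.7779949 ] [ 0.53741685 -0.27762126 65.77664519]
```

```bash
python3 -m crank '[0,0,10,0,0,0,10,0,0,0,8,0,0,0,4,0,0,0,0,0]'|grep -E 'tcp|cont'
python3 -m crank '[0,0,10,0,0,0,10,0,0,0,8,0,0,0,0,0]'|grep -E 'tcp|cont'
```

```text
tcp_pos: [519.5, 314.8, 107.1]
contact_force: [0.1, 0.2, -2.9]
tcp_pos: [519.2, 314.6, 78.3]
contact_force: [0.5, -0.3, -2.6]
```

```bash
python3 -m crank '[0,0,1.5,0,0,0,0,0]'|grep -E 'tcp|cont'
python3 -m crank '[0,0,1,0,0,0,0,0]'|grep -E 'tcp|cont'
```

```text
tcp_pos: [519.9, 314.9, 78.6]
contact_force: [0.1, -0.1, -1.2]
tcp_pos: [519.8, 314.9, 77.6]
contact_force: [-0.7, -0.0, -2.6]
```

```bash
python3 -m crank '[0,0,1,0,0,0,0,0]'|grep -E 'tcp|cont'
python3 -m crank '[0,0,1,0,0,0,0,0]'|grep -E 'tcp|cont'
python3 -m crank '[0,0,0.5,0,0,0,0,0]'|grep -E 'tcp|cont'
```

```text
tcp_pos: [519.7, 314.9, 76.4]
contact_force: [-0.4, 0.2, -2.3]
tcp_pos: [519.7, 314.8, 75.3]
contact_force: [-0.4, 0.1, -2.2]
tcp_pos: [519.7, 314.9, 74.9]
contact_force: [0.7, -0.1, -2.1]
```

```bash
python3 -m crank '[0,0,0.5,0,0,0,0,0]'|grep -E 'tcp|cont'
python3 -m crank '[0,0,0.5,0,0,0,0,0]'|grep -E 'tcp|cont'
```

```text
tcp_pos: [519.8, 314.9, 74.8]
contact_force: [-1.6, -0.7, 0.9]
tcp_pos: [519.9, 314.9, 74.8]
contact_force: [-3.2, -1.8, 7.6]
```

```bash
python3 -m crank '[0,0,-0.4,0,0,0,0,0,0,0,0,0,0,0,0,0,0,0,0,0]' 119 |grep -E 'tcp|cont|grip'
python3 -m crank '[0,0,-10,0,0,0,-25,0,0,0,-40,0,0,0,-40,0,30,0,-30,0,40,0,0,0,40,0,0,0,40,0,0,0,40,0,0,0,0,0,0,0,0,0,0,0]'|grep -E 'tcp|cont'
python3 -c "
from h import *
k=snap('scene','s8');t=snap('top','t8')
o=np.zeros((600,800,3),np.uint8)
o[:300,:720]=cv2.resize(k['color'][140:320,100:460],None,fx=2,fy=2,interpolation=2)[:300]
o[300:,:800]=cv2.resize(t['color'][130:280,90:490],None,fx=2,fy=2,interpolation=2)
cv2.imwrite('pics/v7.png',o)"
```

```text
tcp_pos: [519.8, 314.9, 74.3]
contact_force: [-1.0, -0.1, 0.6]
gripper_width: 0.534
grip_force: 0.0
tcp_pos: [331.6, 342.4, 220.4]
contact_force: [0.3, 0.3, 0.2]
```

View pics/v7.png

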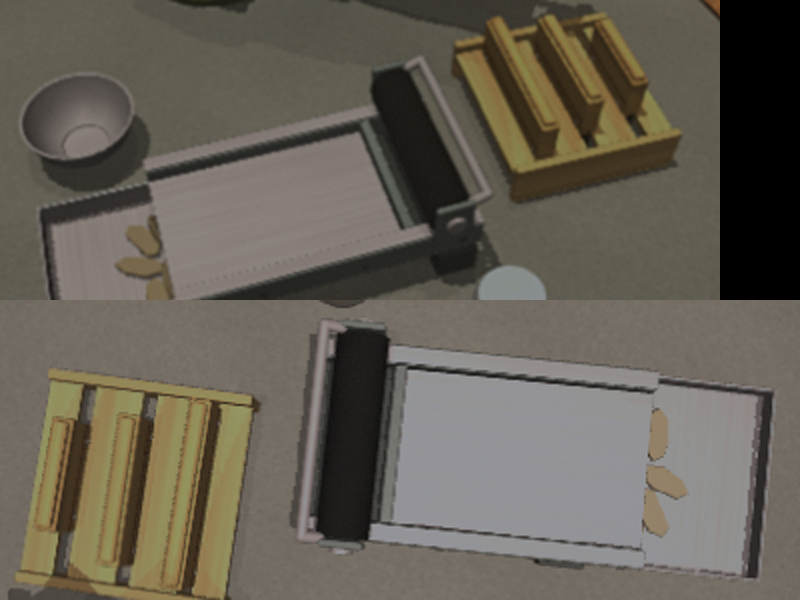

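The bed is clear, the squeegee is upright in its slot, and the other two, the bowl and the can look undisturbed.

```bash
python3 -c "
from plant import arm
print(arm.get_state()['time_s'],arm.hand_in())"
```

```text
the job is handed in; nothing more can be done
22.55 None
```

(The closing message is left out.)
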